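Draw a sealant cartridge out from under a crate's sliding tray

ROBOT

A 6-joint arm with a two-finger parallel gripper is mounted at the origin on a cart in front of the work surface, level with it; the furniture and walls round the work are solid. World frame = base frame: x ahead of the robot, y to its left, z up, the work surface at z = 0. Lengths are in m, angles in rad, forces in N, time in s.
With the tool pointing down it reaches from about 0.35 to 0.725 m from the base axis. Payload 6 kg.
Tool frame: the origin (TCP) lies at the very end of the fingers, on their centre line; the grasp point (between the pads) lies 19 mm behind it; z points along the fingers, y is the line along which they close (so a half turn about z gives the same grasp; the last joint's range is limited). The gripper opens to 85 mm and grips with 20 to 120 N. Pads are 22 mm wide; open, the fingers measure 114 mm over their backs; the gripper's body (76 mm by 85 mm) begins 54 mm behind the grasp point. The pads swing forward as they close: fully open they stand 13 mm farther back than shut.
Start: joints at [-0.935, 0.04, 0.085, 0, -1.615, -0.334], TCP at [0.178, -0.573, 0.231] pointing down, gripper open.
Joint ranges: [-2.56, 2.56], [-1.29, 2.01], [-1.08, 1.49], [-3.29, 1.98], [-2.81, -0.18], [-2.99, 2.99]. Speed limits (rad/s): [2.57, 2.57, 3.01, 3.14, 3.14, 3.14].

INTERFACE

Orientations are given as a unit quaternion [w, x, y, z].
In Python, from cell import ctrl gives the robot as it stands. Calls block until the motion is done:
- ctrl.move_pose(position, orientation): joint-space move of the TCP to a pose.
- ctrl.move_linear(position, feed=0.15, rot=None, guard=None): straight line of the TCP; rot=None keeps the orientation; feed is the mean speed in m/s. With guard (N) it stops when the force on the tool has changed by that much, and returns True; else False.
- ctrl.movej(angles): joint-space move.
- ctrl.set_gripper(opening): finger opening in m; the grip force is fixed at half the most; returns when the fingers have stopped.
- ctrl.wait(seconds).
- ctrl.solve_ik(position, orientation): joint angles nearest the present ones, or None.
- ctrl.get_state(): the state.
- ctrl.camera(name): name is "scene" or "top" or "wrist"; returns (picture, depth): 384x512x3 uint8, blue, green, red; 384x512 float32, m along the optical axis (not along the pixel's ray), 0 where there is no reading.
- ctrl.camera_model(name): a dict with "fx", "fy", "cx", "cy" (pixels), "k1" (the pictures are not rectified: a ray, as slopes to the right and down, at radius r is drawn at 1 + k1 r^2 times it, then the intrinsics apply), "R" (3x3) and "t" (3): a world point X has camera coordinates R X + t. Camera axes: x right, y down, z forward; pixel columns grow to the right and rows downward; lengths in m; the calibration is good to about 2 mm. A picture is of the moment at which its call begins: read the wrist's pose just before it. camera_model takes no time and is no camera call; for the wrist camera it gives the pose at the moment of the call.
A pose or a line that the arm cannot do raises ctrl.Unreachable and nothing moves.
- ctrl.close_job(): hands the job in; it is judged then, once.
The state is a dict: "clock": time; "qpos": joint angles; "dq": joint speeds; "joint_torque": joint torques, N m; "position": TCP position; "orientation": TCP orientation; "contact_force": force on the tool from outside, world axes, zero at the start; "ft_torque": the same for the moment, N m; "gripper_width": finger opening in m; "gripper_force": force on a finger pad.
Only numpy, scipy, OpenCV 4.12 (cv2) and the standard library are available. Lean on these libraries where they do the work, as an engineer would, in place of code of your own. Each camera call takes 0.05 s, during which the arm holds its last target. There are 200 camera calls.

TASK

The sealant cartridge in the bottom of the tool crate is needed for the worktop joint, but the orange tray is over it: slide the tray fully home to the end of the crate where the cartridge's nozzle lies. Then grip the cartridge gently by its tube, because a hard squeeze drives sealant out of the nozzle, tip its round base end up and draw it out diagonally past the tray without forcing it against the crate. Finish while holding it still in the air, level so that nothing runs out, all of it well clear above the crate, with the tray still home and the loose tape measure, glass and red screwdriver left alone.

Things in the scene. Friction and masses are not known exactly. Their poses are not given: they have to be found in the camera images.
- crate: Fixed open grey tool crate, 210 (x) x 380 (y) x 105 mm high; origin centred under it on the worktop, z up. Floor 4 mm thick, inside 200 x 370 mm. End walls scooped to 75 mm over the middle 120 mm. Two 16 mm high floor ribs (inner faces at x = +-32 mm) keep the cartridge near the middle line; the tools beside them are fixed. Drawing out, keep the cartridge's pressure on crate and tray under 25 N.
- tray (a joint): Travel (m) of the orange tray along crate +y: 0 at the -y stop, 0.245 at the +y stop (home, over the nozzle). 3 to 4 N slides it; it stays where left and cannot be lifted out. Tray 196 (x) x 127 (y) x 32 mm, underside 75 mm above the worktop. Home, it covers crate y +60 to +185 mm and leaves 245 mm open, less than the cartridge's length.
- tray_bar (a point): Centre of the tray's black carrying bar, 130 mm above the worktop over the crate's middle line. The bar runs along crate y, 121 mm long, 16 wide, 14 high, with end posts; below it is free space to the tray floor, 78 mm above the worktop. The fixed things beside it reach up to 101 mm above the worktop. Pinch it across crate x and slide.
- cartridge: Loose black and white sealant cartridge, 311 mm, 0.22 to 0.38 kg, lying along crate y, nozzle to +y. Origin: centre of its round base end, 28 mm above the worktop; its z axis runs to the nozzle. Tube 50 mm thick from 0 to 227 mm, then nozzle 24, then 12 mm thick. Centre of mass about 115 mm from the base. 20 N a finger carries it; over 35 N a finger (70 N in all) squeezes sealant out.
- cartridge_nozzle (a point): Point on the cartridge's axis 2 mm inside the tip of the nozzle, 309 mm from the base.
- tape_measure: Loose yellow tape measure, 38 x 74 x 64 mm, on the worktop off the crate's -y end; origin under its centre. Leave alone.
- tumbler: Loose clear drinking glass, 76 mm in diameter, 86 mm high, on the worktop to the right; origin under its centre. Leave alone.
- screwdriver: Loose screwdriver with red handle, 222 x 26 x 25 mm, on the worktop to the right; origin under its middle. Leave alone.

How it is judged:
On the way, in this order (a step that is already met when the one before it is completed fails the run):
1. the tray is slid home to its +y end stop (within 8 mm) (value of joint tray above 0.237 m), for 0.2 s.
2. the cartridge is drawn out diagonally: its base is up over the end wall while its nozzle is still lower than the tray's underside (z of cartridge in the frame of crate above 0.1 m and z of cartridge_nozzle in the frame of crate below 0.075 m), for 0.05 s.
At the end, for the whole second after the job is handed in: The fingers hold the cartridge still, within 25 degrees of level, touching nothing of the crate, its base centre over 155 mm and its nozzle tip over 135 mm above the worktop (all of it some 25 mm above the crate's rim); the tray is within 10 mm of its +y stop (z of cartridge in the frame of crate above 0.155 m and z of cartridge_nozzle in the frame of crate above 0.135 m and angle between cartridge's own z axis and vertical between 1.134 and 2.007 rad and contact force between the fingers and cartridge above 2 N and contact force between cartridge and crate below 0.1 N and linear speed of cartridge below 0.03 m/s and value of joint tray above 0.235 m); the arm keeps its last pose, push and grip.
It fails at once if the cartridge is squeezed with more than 70 N on the fingers in all (contact force between the fingers and cartridge above 70 N).
It fails at once if once its base is off the crate's floor, the cartridge is forced against the crate or its tray with more than 25 N (z of cartridge in the frame of crate above 0.04 m and contact force between cartridge and crate above 25 N).
It fails at once if a bystander is moved more than 20 mm (distance of any of tape_measure, tumbler, screwdriver from where it was at the start of the episode above 0.02 m).
It also fails if it takes over 51 s, if anything falls off the work surface, if the arm or the gripper's body presses on something with over 40 N, if the wrist force passes 120 N, or if a joint passes its speed limit or range.

## Working session

There is one attempt and no reset: what is moved stays moved. The work goes in short steps, each a Python script; the robot and the scene stay as the last script left them, time stands still between calls to the robot, and variables do not carry over. Pictures are saved under pics/ and viewed, at most 10 in all, crops included, and the job is handed in when it is done.

```bash
ls; mkdir -p pics
python3 - <<'E'
from cell import ctrl
import cv2,numpy as np
s=ctrl.get_state();print(s)
for n in("top","scene"):
    m=ctrl.camera_model(n);print(n,m)
    p,d=ctrl.camera(n);cv2.imwrite(f"pics/{n}0.png",p);np.save(f"pics/{n}0.npy",d)
E
```

```text
pics
{'clock': 0.0, 'qpos': array([-9.35282530e-01,  4.08223139e-02,  8.37874306e-02, -4.69807529e-04,
       -1.61551969e+00, -3.33709720e-01]), 'dq': array([ 1.44545064e-03, -7.50013498e-04,  9.77171384e-05, -2.92025407e-04,
       -9.60032076e-04, -8.73478638e-05]), 'joint_torque': array([-2.49876342e-03, -3.68208289e+01,  3.47413516e+01,  6.93239450e+00,
       -5.50539989e-03, -4.77857907e-05]), 'position': array([ 0.17832639, -0.57252944,  0.23025886]), 'orientation': array([-2.01895643e-04, -1.50340098e-01,  9.88633920e-01,  8.87224182e-04]), 'contact_force': array([ 0.46675504, -0.35745092, -0.42687067]), 'ft_torque': array([-0.0419344 ,  0.01478851,  0.00397028]), 'gripper_force': 0.0, 'gripper_width': 0.08526324784911717}
top {'fx': 423.2211323221652, 'fy': 423.2211323221652, 'cx': 260.08726230132453, 'cy': 190.1484078754282, 'k1': -0.09001401023565055, 'R': array([[-0.02048223, -0.99960894,  0.01903805],
       [-0.99052662,  0.01770261, -0.13617499],
       [ 0.13578472, -0.02164686, -0.99050185]]), 't': array([-0.21379815,  0.53910965,  1.38365766])}
scene {'fx': 381.19523077860237, 'fy': 381.19523077860237, 'cx': 259.7712133621734, 'cy': 192.92443350424355, 'k1': -0.08379032909893093, 'R': array([[ 0.6986454 , -0.71541933,  0.00835373],
       [-0.51398027, -0.50998322, -0.68974009],
       [ 0.49771366,  0.47759009, -0.72400886]]), 't': array([-0.52290681,  0.2197128 ,  1.27731528])}
```

View pics/top0.png

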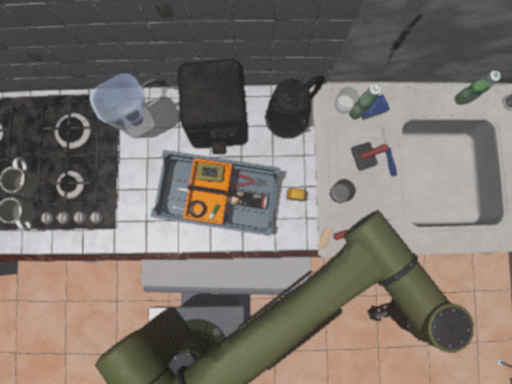

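View pics/scene0.png

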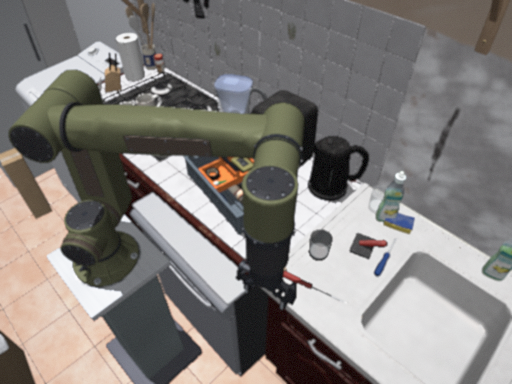

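The top view shows the crate at about (163,153)-(281,168)-(272,234)-(154,217). The orange tray is at (209,190), the cartridge base at about (262,200), and the tape measure at (297,194) marks the -y (right) end. The scene view shows the arm, which hangs clear of the crate. Next I'll measure from the masks and depth.

```bash
cat > h.py <<'E'
import numpy as np,cv2
from cell import ctrl
def K(m): return np.array([[m['fx'],0,m['cx']],[0,m['fy'],m['cy']],[0,0,1.]])
def slopes(uv,m): return cv2.undistortPoints(np.float64(uv).reshape(-1,1,2),K(m),np.array([m['k1'],0,0,0.]))[:,0]
def cloud(d,m):
    h,w=d.shape; v,u=np.mgrid[:h,:w]
    s=slopes(np.stack([u.ravel(),v.ravel()],1),m)
    c=np.c_[s,np.ones(len(s))]*d.ravel()[:,None]
    return ((c-m['t'])@m['R']).reshape(h,w,3)
def onplane(uv,z,m):
    s=slopes(uv,m); r=np.c_[s,np.ones(len(s))]@m['R']; o=-m['R'].T@m['t']
    return o+r*((z-o[2])/r[:,2])[:,None]
E
python3 - <<'E'
from h import *
p=cv2.imread('pics/top0.png');d=np.load('pics/top0.npy');m=ctrl.camera_model('top')
X=cloud(d,m)
roi=np.zeros(d.shape,bool);roi[145:242,148:286]=1
ok=roi&(d>0)
print('worktop z',np.median(X[160:220,125:145,2]))
for lo,hi in((.085,.125),(.095,.115)):
    q=X[ok&(X[...,2]>lo)&(X[...,2]<hi)][:,:2]
    print(len(q),cv2.minAreaRect(np.float32(q)),cv2.boxPoints(cv2.minAreaRect(np.float32(q))).round(4).tolist())
hsv=cv2.cvtColor(p,cv2.COLOR_BGR2HSV)
o=roi&(hsv[...,0]>5)&(hsv[...,0]<18)&(hsv[...,1]>170)&(hsv[...,2]>120)
n,l,st,c=cv2.connectedComponentsWithStats(o.astype(np.uint8));i=1+np.argmax(st[1:,4]);print(st[i],c[i])
q=X[(l==i)&(d>0)];print('tray',np.percentile(q[:,2],[5,50,95]),cv2.minAreaRect(np.float32(q[:,:2])))
b=ok&(X[...,2]>.12)&(X[...,2]<.145);print('bar',b.sum(),X[b].mean(0),cv2.minAreaRect(np.float32(X[b][:,:2])))
cv2.imwrite('pics/crop.png',cv2.resize(p[140:245,145:315],None,fx=4.6,fy=4.6,interpolation=cv2.INTER_CUBIC))
E
```

```text
worktop z -1.1910301113590633e-05
2216 ((0.5471819043159485, -0.08450409770011902), (0.3891480565071106, 0.2733803391456604), 80.15691375732422) [[0.3792000114917755, -0.25279998779296875], [0.6485999822616577, -0.2996000051498413], [0.7150999903678894, 0.08380000293254852], [0.4458000063896179, 0.1306000053882599]]
1888 ((0.5222572088241577, -0.08046011626720428), (0.3890649378299713, 0.2237025797367096), 79.98352813720703) [[0.3783000111579895, -0.2526000142097473], [0.5985999703407288, -0.2915000021457672], [0.6661999821662903, 0.0917000025510788], [0.44589999318122864, 0.1306000053882599]]
[184 190  43  34 710] [208.14084507 204.69295775]
tray [0.07367984 0.07905474 0.10945118] ((0.47837352752685547, -0.047096192836761475), (0.12209069728851318, 0.09366516768932343), 80.27942657470703)
bar 202 [ 0.52601546 -0.05546231  0.13546083] ((0.526415228843689, -0.05487790331244469), (0.1229226291179657, 0.016075288876891136), 79.99742889404297)
```

View pics/crop.png

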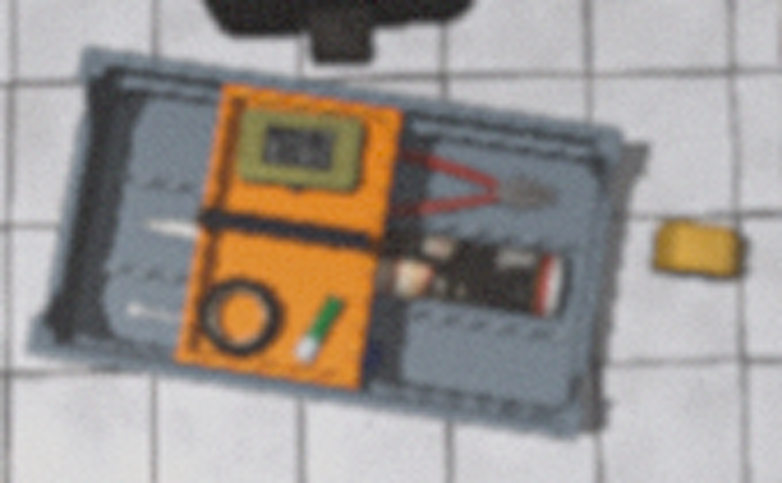

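The crop shows the bar running from (205,215) to (375,240), the cartridge tube at about (380-565, 250-300) and the nozzle at (150-195, 228). The crate yaw is -10°, its centre is (0.522,-0.080), and the tray is at about 0.148. Next I pinch the bar, check the grip-force behaviour there, and slide the tray.

```bash
cat >> h.py <<'E'
from scipy.spatial.transform import Rotation as Ro
C0=np.array([.5222,-.0805,0]); RC=Ro.from_euler('z',-10,degrees=True).as_matrix()
def W(p): return C0+RC@np.asarray(p,float)
def quat(th=0,flip=1,yaw=0):
    # tool: z down, y along +-crate x; cartridge base tipped up by th (about crate x)
    y=np.array([flip,0,0.]);z=np.array([0,0,-1.]);M=np.c_[np.cross(y,z),y,z]
    q=Ro.from_matrix(RC@Ro.from_euler('z',yaw).as_matrix()@Ro.from_euler('x',-th).as_matrix()@M).as_quat()
    return q[[3,0,1,2]]
E
python3 - <<'E'
from h import *
for f in(1,-1):
    for y,z,th in((.026,.2,0),(-.05,.02,0),(-.054,.1,.5),(-.15,.25,.4)): 
        j=ctrl.solve_ik(W([0,y,z]),quat(th,f)); print(f,th,None if j is None else j.round(2))
E
```

```text
1 0 [ 0.28 -0.15 -0.15  0.   -1.57  2.69]
1 0 [ 0.13 -0.07 -0.41  0.   -1.23  2.83]
1 0.5 [ 0.39 -0.06 -0.48  0.42 -1.45  2.46]
1 0.4 [ 0.17 -0.15 -0.24  0.38 -1.62  2.79]
-1 0 [ 0.28 -0.15 -0.15  0.   -1.57 -0.45]
-1 0 [ 0.13 -0.07 -0.41  0.   -1.23 -0.31]
-1 0.5 [ 0.39 -0.06 -0.48  0.42 -1.45 -0.68]
-1 0.4 [ 0.17 -0.15 -0.24  0.38 -1.62 -0.36]
```

Run:
```python
from h import *
q=quat(0,-1)
ctrl.move_pose(W([0,.026,.26]),q)
print(ctrl.move_linear(W([0,.026,.111]),.15,guard=15))
for w in (.014,.010,.005):
    ctrl.set_gripper(w); s=ctrl.get_state(); print(w,s['clock'],s['gripper_width'],s['gripper_force'],s['contact_force'])
print('stop',ctrl.move_linear(W([0,.135,.111]),.08,guard=14))
s=ctrl.get_state();print(s['clock'],RC.T@(s['position']-C0),s['contact_force'])
```

```text
False
0.014 4.125 0.015114801425328428 50.92290759086609 [ 3.75083482 -1.13808438 -0.18062501]
0.01 4.3417 0.015005089794648905 58.77396047115326 [ 3.75741778 -0.44908952 -1.02589506]
0.005 4.5583 0.014951582187986956 58.78435492515564 [ 5.38705152 -1.77111624 -0.98109752]
stop True
5.675 [0.00032064 0.12193132 0.11131343] [-0.18245682 -3.71598352  3.35578749]
```

The grip is a stiff position servo: about 45 N per mm, saturating at 59 N per pad. The cartridge therefore needs a stepped closing to about 25 N. The tray hit its stop at y=0.122. I'll release, back off and measure the cartridge.

Run:
```python
from h import *
q=quat(0,-1)
ctrl.set_gripper(.05)
ctrl.move_linear(W([0,.122,.2]),.2)
ctrl.move_pose(W([0,-.05,.28]),q)
m=ctrl.camera_model('wrist');p,d=ctrl.camera('wrist');cv2.imwrite('pics/w1.png',p)
X=(cloud(d,m)-C0)@RC; np.save('pics/w1X.npy',np.where(d[...,None]>0,X,np.nan))
print(ctrl.get_state()['clock'])
X=np.load('pics/w1X.npy')
# tube top: |x|<.045, z .03-.06
M=(abs(X[...,0])<.04)&(X[...,2]>.042)&(X[...,2]<.062)&(X[...,1]<.055)&(X[...,1]>-.183)
for a in np.arange(-.18,.06,.02):
    k=M&(abs(X[...,1]-a)<.01); 
    if k.sum()>5: print(round(a,3),k.sum(),np.nanpercentile(X[k][:,0],[2,50,98]).round(4),np.nanpercentile(X[k][:,2],[50,97]).round(4))
print('y range tube',np.nanpercentile(X[M][:,1],[.5,1,50,99]))
for x0,x1 in((.034,.04),(-.04,-.034),(.045,.06),(-.06,-.045)):
    k=(X[...,0]>x0)&(X[...,0]<x1)&(X[...,1]<.03)&(X[...,1]>-.15); print(x0,k.sum(),np.nanpercentile(X[k][:,2],[5,25,50,75,95]).round(4))
k=(X[...,2]>.123)&(X[...,2]<.15);print('bar',k.sum(),X[k].min(0),X[k].max(0))
```

```text
7.5333
-0.16 392 [-0.0172  0.0031  0.0223] [0.0507 0.0534]
-0.14 526 [-0.0174  0.0019  0.0225] [0.0508 0.0537]
-0.12 507 [-0.0177  0.0019  0.0226] [0.0509 0.0539]
-0.1 496 [-0.0179  0.002   0.022 ] [0.0507 0.0539]
-0.08 453 [-0.0168  0.002   0.0221] [0.0506 0.0536]
-0.06 447 [-0.017   0.002   0.0224] [0.0505 0.0533]
-0.04 419 [-0.0172  0.002   0.0213] [0.0507 0.0535]
-0.02 403 [-0.0175  0.0021  0.0217] [0.0506 0.0534]
-0.0 380 [-0.0176  0.0021  0.0212] [0.0506 0.0535]
0.02 375 [-0.0179  0.0021  0.0209] [0.0505 0.0531]
0.04 300 [-0.0168  0.0021  0.0211] [0.0506 0.0531]
y range tube [-0.1637761  -0.16291088 -0.07094419  0.04445548]
0.034 1134 [0.0044 0.0161 0.3051 0.3335 0.3359]
-0.04 1113 [0.0035 0.0052 0.3063 0.334  0.336 ]
0.045 10132 [0.0046 0.3389 0.3533 0.3632 0.3736]
-0.06 10275 [0.0043 0.339  0.3535 0.3635 0.3739]
bar 2988 [-0.00679543 -0.2222584   0.12300238] [0.27613069 0.12951291 0.14994456]
```

View pics/w1.png

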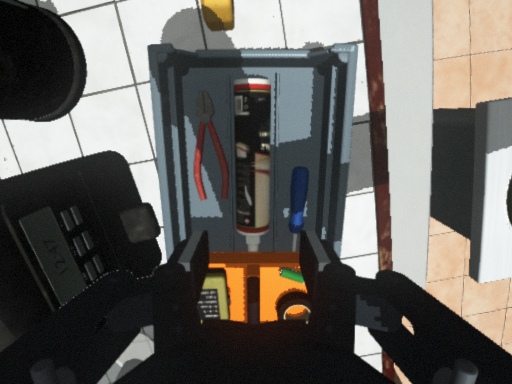

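The cartridge in the wrist view: base at row 78, shoulder at row 232, column 252. It lies parallel to the crate at x≈+2 mm, base y≈-0.164, rib tops about 16 mm. I'll check the heights beside the tube and plan the exit path geometrically.

```bash
cat > plan.py <<'E'
from h import *
YB=-.1637; XC=.002; SG=.105; L=.311
GZ=None
def base(yt,zt,th): return np.array([yt-L*np.cos(th),zt+L*np.sin(th)])
# waypoints: tip y, tip axis z, tilt
WP=[(YB+L,.028,0),(.142,.026,.14),(.13,.023,.32),(.118,.022,.45),(.075,.04,.48),(.035,.068,.50),(.0,.10,.45)]
def dense(n=12):
    a=np.array(WP); return np.vstack([a[i]+(a[i+1]-a[i])*np.linspace(0,1,n)[:,None] for i in range(len(a)-1)])
if __name__=='__main__':
    X=np.load('pics/w1X.npy')
    for y in np.arange(-.12,-.0,.02):
        r=[]
        for a,b in((-.06,-.05),(-.05,-.04),(-.04,-.03),(.034,.044),(.044,.054),(.054,.064)):
            k=(X[...,0]>a)&(X[...,0]<b)&(abs(X[...,1]-y)<.012)&(X[...,2]<.1); r.append(np.nanpercentile(X[k][:,2],97).round(3))
        print(y.round(2),r)
    prof=[(0,.025),(.227,.025),(.228,.012),(.25,.012),(.251,.006),(.311,.006)]
    S=np.concatenate([np.linspace(a[0],b[0],40) for a,b in zip(prof,prof[1:])]); Rr=np.interp(S,*zip(*prof))
    D=dense(6)
    for yt,zt,th in D:
        b=base(yt,zt,th);c,s=np.cos(th),np.sin(th)
        up=b+np.c_[S*c+Rr*s,-S*s+Rr*c]; lo=b+np.c_[S*c-Rr*s,-S*s-Rr*c]
        # tray: y>.06, z .075+ ; floor .004; wall y<-.185 z<.075(+)
        k=up[:,0]>.058; tray=(.075-up[k,1]).min() if k.any() else 9
        w=lo[:,0]<-.183; wall=(lo[w,1]-.075).min() if w.any() else 9
        # perpendicular distance of the tray corner from the surface
        e=np.array([.06,.075])-b; se=e@[c,-s]; ne=e@[s,c]; pc=ne-np.interp(se,*zip(*prof)) if se<L else 9
        g=b+SG*np.array([c,-s])
        print(np.round([yt,zt,th],3),'base',b.round(3),'tray %.3f corner %.3f floor %.3f wall %.3f'%(tray,pc,lo[:,1].min()-.004,wall))
    for yt,zt,th in WP:
        b=base(yt,zt,th);c,s=np.cos(th),np.sin(th); t=b+SG*np.array([c,-s])+.012*np.array([-s,-c])
        j=ctrl.solve_ik(W([XC,*t]),quat(th,-1)); print(t.round(3),None if j is None else j.round(2))
E
python3 plan.py
```

```text
-0.12 [np.float64(0.006), np.float64(0.006), np.float64(0.018), np.float64(0.017), np.float64(0.006), np.float64(0.019)]
-0.1 [np.float64(0.006), np.float64(0.006), np.float64(0.017), np.float64(0.017), np.float64(0.014), np.float64(0.018)]
-0.08 [np.float64(0.006), np.float64(0.006), np.float64(0.017), np.float64(0.017), np.float64(0.019), np.float64(0.019)]
-0.06 [np.float64(0.006), np.float64(0.006), np.float64(0.017), np.float64(0.017), np.float64(0.019), np.float64(0.017)]
-0.04 [np.float64(0.025), np.float64(0.005), np.float64(0.017), np.float64(0.019), np.float64(0.019), np.float64(0.006)]
-0.02 [np.float64(0.026), np.float64(0.006), np.float64(0.017), np.float64(0.019), np.float64(0.018), np.float64(0.006)]
[0.147 0.028 0.   ] base [-0.164  0.028] tray 0.022 corner 0.022 floor -0.001 wall 9.000
[0.146 0.028 0.028] base [-0.165  0.036] tray 0.020 corner 0.020 floor 0.001 wall 9.000
[0.145 0.027 0.056] base [-0.165  0.045] tray 0.018 corner 0.018 floor 0.003 wall 9.000
[0.144 0.027 0.084] base [-0.166  0.053] tray 0.016 corner 0.016 floor 0.005 wall 9.000
[0.143 0.026 0.112] ba
[... 2468 characters left out ...]
-0.255  0.224] tray 9.000 corner 9.000 floor 0.071 wall 0.084
[0.014 0.087 0.47 ] base [-0.263  0.228] tray 9.000 corner 9.000 floor 0.078 wall 0.086
[0.007 0.094 0.46 ] base [-0.272  0.232] tray 9.000 corner 9.000 floor 0.084 wall 0.085
[0.   0.1  0.45] base [-0.28   0.235] tray 9.000 corner 9.000 floor 0.091 wall 0.087
[-0.059  0.016] [ 0.11 -0.06 -0.41  0.   -1.22 -0.29]
[-0.064  0.043] [ 0.19 -0.08 -0.44  0.14 -1.27 -0.41]
[-0.069  0.076] [ 0.28 -0.09 -0.46  0.29 -1.36 -0.54]
[-0.073  0.101] [ 0.34 -0.08 -0.47  0.39 -1.43 -0.62]
[-0.113  0.124] [ 0.28 -0.1  -0.47  0.43 -1.44 -0.56]
[-0.152  0.156] [ 0.21 -0.13 -0.45  0.46 -1.47 -0.49]
[-0.191  0.179] [ 0.11 -0.14 -0.39  0.43 -1.46 -0.37]
```

```bash
sed -i 's/^WP=.*/WP=[(YB+L,.028,0),(.141,.021,.16),(.129,.016,.3),(.117,.017,.45),(.075,.038,.48),(.035,.068,.50),(.0,.10,.45)]/; s/SG=.105/SG=.110/' plan.py; python3 plan.py | grep tray | awk '{print $0}' | cut -c1-110 | sed -n '6,20p'
python3 - <<'E'
from plan import *
y=YB+SG
ctrl.set_gripper(.057)
ctrl.move_linear(W([XC,y,.28]),.15,rot=quat(0,-1))
print(ctrl.move_linear(W([XC,y,.05]),.15,guard=10))
print(ctrl.move_linear(W([XC,y,.006]),.03,guard=5))
s=ctrl.get_state();print(s['clock'],RC.T@(s['position']-C0),s['contact_force'],s['gripper_width'],s['gripper_force'])
p,d=ctrl.camera('scene');cv2.imwrite('pics/s2.png',cv2.resize(p[120:260,130:330],None,fx=4,fy=4,interpolation=cv2.INTER_CUBIC))
E
```

```text
[0.141 0.021 0.16 ] base [-0.166  0.071] tray 0.016 corner 0.015 floor 0.006 wall 9.000
[0.141 0.021 0.16 ] base [-0.166  0.071] tray 0.016 corner 0.015 floor 0.006 wall 9.000
[0.139 0.02  0.188] base [-0.167  0.078] tray 0.015 corner 0.014 floor 0.007 wall 9.000
[0.136 0.019 0.216] base [-0.168  0.086] tray 0.014 corner 0.013 floor 0.009 wall 9.000
[0.134 0.018 0.244] base [-0.168  0.093] tray 0.012 corner 0.012 floor 0.008 wall 9.000
[0.131 0.017 0.272] base [-0.168  0.101] tray 0.025 corner 0.012 floor 0.007 wall 9.000
[0.129 0.016 0.3  ] base [-0.168  0.108] tray 0.025 corner 0.019 floor 0.006 wall 9.000
[0.129 0.016 0.3  ] base [-0.168  0.108] tray 0.025 corner 0.019 floor 0.006 wall 9.000
[0.127 0.016 0.33 ] base [-0.168  0.117] tray 0.023 corner 0.022 floor 0.007 wall 9.000
[0.124 0.016 0.36 ] base [-0.167  0.126] tray 0.021 corner 0.020 floor 0.007 wall 9.000
[0.122 0.017 0.39 ] base [-0.166  0.135] tray 0.019 corner 0.019 floor 0.007 wall 9.000
[0.119 0.017 0.42 ] base [-0.165  0.144] tray 0.018 corner 0.017 floor 0.007 wall 9.000
[0.117 0.017 0.45 ] base [-0.163  0.152] tray 0.016 corner 0.015 floor 0.008 wall 9.000
[0.117 0.017 0.45 ] base [-0.163  0.152] tray 0.016 corner 0.015 floor 0.008 wall 9.000
[0.109 0.021 0.456] base [-0.171  0.158] tray 0.016 corner 0.015 floor 0.012 wall 9.000
False
True
10.8667 [ 0.00197942 -0.0537687   0.01170559] [-1.78447316  0.54927417  5.09447495] 0.0571795336839063 2.272404970608477
```

View pics/s2.png

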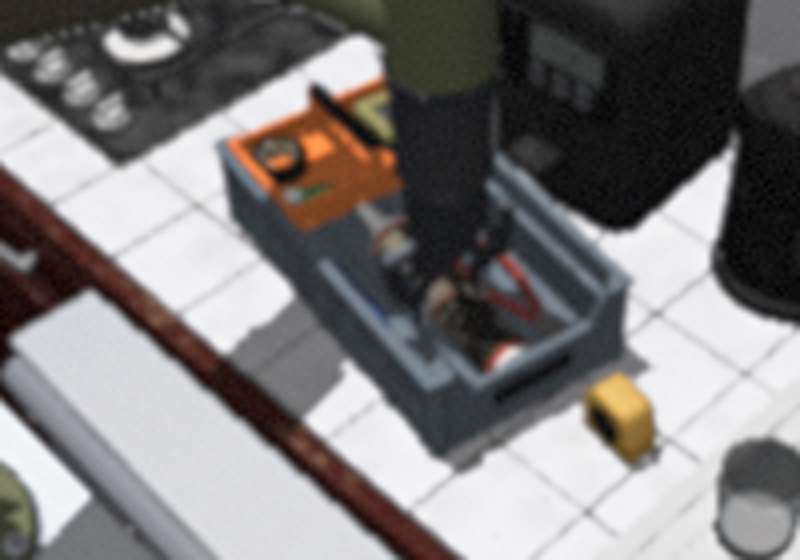

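The scene view shows the gripper straddling the tube at about (430,280), with the tray home. The fingers touched a rib top at TCP z=11.7 mm, so I'll raise 2.5 mm and close in small steps.

Run:
```python
from plan import *
s=ctrl.get_state();p=s['position'].copy();p[2]=.0145
ctrl.move_linear(p,.05)
w=.054;f=0;mx=0
while f<24 and w>.045:
    w-= .0006 if f<2 else (.0002 if f<14 else .0001)
    ctrl.set_gripper(w);s=ctrl.get_state();f=s['gripper_force']
    print(round(w,4),s['gripper_width'].round(5),round(f,1),s['contact_force'].round(1))
print(s['clock'])
```

```text
Traceback (most recent call last):
AttributeError: 'float' object has no attribute 'round'
```

Run:
```python
from plan import *
w=.0534;f=0
while f<24 and w>.045:
    w-= .0006 if f<2 else (.0002 if f<14 else .0001)
    ctrl.set_gripper(w);s=ctrl.get_state();f=s['gripper_force']
    print(round(w,4),round(s['gripper_width'],5),round(f,1),s['contact_force'].round(1))
print(s['clock'])
```

```text
0.0528 0.05296 0.0 [-0.3 -1.3  0.4]
0.0522 0.05226 0.0 [-0.3 -0.1  0.3]
0.0516 0.0521 0.0 [-0.1  0.3  0.3]
0.051 0.05099 0.0 [ 0.3 -0.9  1. ]
0.0504 0.05 0.0 [ 0.6 -0.6 -0.1]
0.0498 0.04958 0.0 [-0.6  0.2 -0. ]
0.0492 0.04921 0.0 [-0.2 -0.1 -0.3]
0.0486 0.04897 0.0 [-0.1  1.2 -0.9]
0.048 0.04807 0.0 [-0.  -0.1  0.6]
0.0474 0.04794 0.9 [-1.3  0.5 -0.2]
0.0468 0.04737 15.1 [-2.6  0.2  2. ]
0.0467 0.04732 17.5 [-3.   0.8  3.6]
0.0466 0.04681 20.0 [-3.1  1.1  2.9]
0.0465 0.04717 22.5 [-3.6  1.3  2.9]
0.0464 0.04691 25.0 [-3.7  0.8  3.7]
14.6333
```

```bash
cat >> plan.py <<'E'
def go(yt,zt,th,feed=.05,off=.0135,guard=None):
    b=base(yt,zt,th);c,s=np.cos(th),np.sin(th); t=b+SG*np.array([c,-s])+off*np.array([-s,-c])
    r=ctrl.move_linear(W([XC,*t]),feed,rot=quat(th,-1),guard=guard)
    s=ctrl.get_state();print(r,round(s['clock'],2),np.round([yt,zt,th],3),'w %.5f f %.1f'%(s['gripper_width'],s['gripper_force']),s['contact_force'].round(1),s['ft_torque'].round(2),flush=True)
    return s
E
python3 - <<'E'
from plan import *
go(.1463,.027,.05,.03,guard=15)
go(.1445,.0245,.1,.03,guard=15)
m=ctrl.camera_model('wrist');p,d=ctrl.camera('wrist');cv2.imwrite('pics/w3.png',p)
X=(cloud(d,m)-C0)@RC; X[d==0]=np.nan;np.save('pics/w3X.npy',X)
M=(abs(X[...,0]-XC)<.006)&(X[...,1]<-.08)&(X[...,1]>-.19)&(X[...,2]>.04)
q=X[M];print(len(q),np.polyfit(q[:,1],q[:,2],1),q[:,1].min(), 'expected slope',-np.tan(.1),'z at -.12 exp',base(.1445,.0245,.1)[1]+.025/np.cos(.1)-np.tan(.1)*(-.12-base(.1445,.0245,.1)[0]))
print(np.polyval(np.polyfit(q[:,1],q[:,2],1),-.12))
E
```

```text
False 15.09 [0.146 0.027 0.05 ] w 0.04707 f 25.0 [ 0.3  0.2 -2.7] [ 0.18 -0.05  0.  ]
False 15.5 [0.144 0.024 0.1  ] w 0.04674 f 25.1 [-0.2 -0.1 -3.4] [0.34 0.   0.05]
7322 [-0.10077403  0.06349323] -0.16012166863945104 expected slope -0.10033467208545055 z at -.12 exp 0.07616404372661306
0.07558611319848123
```

View pics/w3.png

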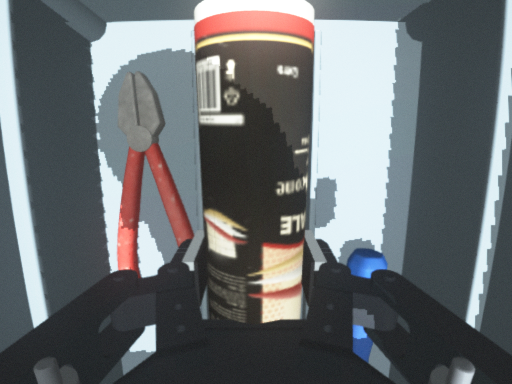

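The tube is firmly held (columns 195-313). Its tilt matches the command (slope -0.1008 against -0.1003), and the wrist carries about 3 N, which is its weight. I'll continue along the planned path.

Run:
```python
from plan import *
for w in [(.141,.021,.16),(.135,.0185,.23),(.129,.016,.3),(.123,.0165,.375),(.117,.017,.45),(.096,.0275,.465),(.075,.038,.48)]:
    s=go(*w,.06,guard=12)
    if not 18<s['gripper_force']<31: print('grip');break
```

```text
False 15.85 [0.141 0.021 0.16 ] w 0.04678 f 25.1 [ 0.1  0.1 -3.5] [ 0.53 -0.07 -0.04]
False 16.2 [0.135 0.018 0.23 ] w 0.04684 f 25.1 [ 0.3 -0.1 -2.7] [ 0.86 -0.1   0.01]
False 16.55 [0.129 0.016 0.3  ] w 0.04672 f 25.1 [ 0.4  0.6 -2.7] [ 1.05 -0.18 -0.04]
False 16.95 [0.123 0.016 0.375] w 0.04689 f 25.1 [-0.   0.2 -3.4] [ 1.26 -0.18 -0.02]
False 17.34 [0.117 0.017 0.45 ] w 0.04700 f 25.1 [ 1.   0.1 -2.6] [ 1.55 -0.26  0.01]
False 17.89 [0.096 0.028 0.465] w 0.04721 f 25.1 [ 0.5 -0.7 -2.9] [ 1.62 -0.28 -0.03]
False 18.44 [0.075 0.038 0.48 ] w 0.04682 f 25.1 [-0.1 -0.4 -2. ] [ 1.63 -0.3   0.02]
```

Run:
```python
from plan import *
for w in [(.035,.068,.50),(.0,.10,.45),(.0,.20,.40),(.01,.23,.22),(.015,.24,.06)]:
    s=go(*w,.08,guard=12)
    if not 18<s['gripper_force']<31: print('grip');break
ctrl.wait(.5)
p,d=ctrl.camera('scene');cv2.imwrite('pics/s4.png',p)
m=ctrl.camera_model('wrist');p,d=ctrl.camera('wrist')
X=(cloud(d,m)-C0)@RC;M=(d>0)&(abs(X[...,0]-XC)<.006)&(X[...,1]<-.2)&(X[...,2]>.2)
q=X[M];print(len(q),np.polyfit(q[:,1],q[:,2],1),q.min(0))
m=ctrl.camera_model('top');p,d=ctrl.camera('top');X=(cloud(d,m)-C0)@RC
hsv=cv2.cvtColor(p,cv2.COLOR_BGR2HSV);o=(d>0)&(hsv[...,0]>5)&(hsv[...,0]<18)&(hsv[...,1]>170)&(abs(X[...,0])<.11)&(abs(X[...,1])<.19)&(abs(X[...,2]-.08)<.01)
print('tray y',np.percentile(X[o][:,1],[1,50,99]))
```

```text
False 19.23 [0.035 0.068 0.5  ] w 0.04720 f 25.1 [-0.   0.4 -3.2] [ 1.72 -0.31  0.01]
False 19.95 [0.   0.1  0.45] w 0.04712 f 25.1 [ 0.5  1.3 -2.8] [ 1.6  -0.3   0.04]
False 21.23 [0.  0.2 0.4] w 0.04710 f 25.1 [-0.6 -0.7 -2.4] [ 1.42 -0.29  0.01]
False 21.57 [0.01 0.23 0.22] w 0.04678 f 25.1 [-0.1  0.  -2.1] [ 0.77 -0.17 -0.  ]
False 21.99 [0.015 0.24  0.06 ] w 0.04714 f 25.0 [-1.  -0.1 -1.2] [ 0.25 -0.06  0.03]
8070 [-0.06128843  0.26531322] [-0.00399991 -0.29137268  0.27604531]Traceback (most recent call last):
  File "<stdin>", line 12, in <module>
    return _quantile_unchecked(
        a, q, axis, out, overwrite_input, method, keepdims, weights)
    return _ureduce(a,
                    func=_quantile_ureduce_func,
    ...<5 lines>...
                    overwrite_input=overwrite_input,
                    method=method)
    r = func(a, **kwargs)
    result = _quantile(arr,
                       quantiles=q,
    ...<2 lines>...
                       out=out,
                       weights=wgt)
    slices_having_nans = np.isnan(arr[-1, ...])
                                  ~~~^^^^^^^^^
IndexError: index -1 is out of bounds for axis 0 with size 0
```

View pics/s4.png

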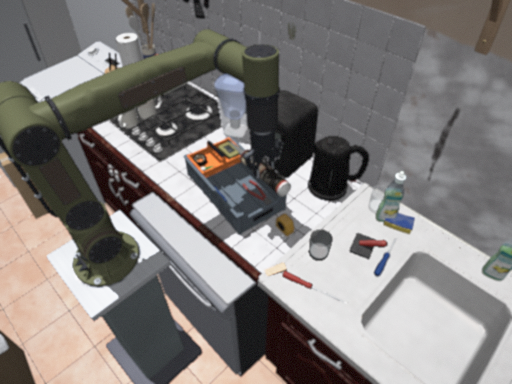

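The scene view shows the cartridge held level at about (275,185), above the crate. The tray is at the far end (215,155), and the tape (286,226), glass (320,243) and screwdriver (298,280) are undisturbed. The top view was blocked by the arm, so I'll check the tray numerically from the scene view and then hand in.

Run:
```python
from h import *
m=ctrl.camera_model('scene');p,d=ctrl.camera('scene');X=(cloud(d,m)-C0)@RC
hsv=cv2.cvtColor(p,cv2.COLOR_BGR2HSV);o=(d>0)&(hsv[...,0]>3)&(hsv[...,0]<20)&(hsv[...,1]>150)&(abs(X[...,0])<.11)&(abs(X[...,1])<.2)&(abs(X[...,2]-.09)<.025)
q=np.percentile(X[o][:,1],[1,50,99]);print(o.sum(),q)
s=ctrl.get_state();print(s['clock'],abs(s['dq']).max(),s['gripper_force'])
if q[0]>.052: print(ctrl.close_job())
```

```text
639 [0.05904149 0.11072382 0.18754751]
22.6917 0.0008627910867239936 25.044577319640666
the job is handed in; nothing more can be done
None
```

I handed the job in at 22.7 s of the 51 s allowed, with the tray home and the cartridge held level and still above the crate at 25 N a finger; the verdict was not reported back, and the tape measure, glass and screwdriver looked untouched in the last picture.

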